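# Put the tube roller's gated lever into third

### The job

Set the tube roller on the worktop to third speed by pushing its gated lever with the fingertips, never pinching it: bring the lever to the cross passage, push it across to the right-hand side of the H-shaped gate, then push it forward (away from the side with the rocker switch) fully home into the third slot, marked with three dots. Do not let it slip back into the fourth slot (four dots), leave the small things standing round the unit where they are, and leave the lever standing in third.

Things in the scene. Friction and masses are not known exactly. Their poses are not given: they have to be found in the camera images.
- mixer: White tube roller fixed to the worktop, turned up to 15 degrees: gearbox housing 112 (x) x 120 (y) mm with a steel gate plate 75 mm above the worktop, and at its left a bed 55 mm wide with two rubber rollers and a tube, 70 mm high. Origin on the worktop under the housing's centre. +x = forward (away from the front face with rocker switch and vents), +y = left, z up.
- gate (a point): Centre of the H gate on top of the plate, 75 mm up; axes as the mixer. A 15 mm wide cross passage runs along y through it; 15 mm wide columns 18 mm left and right of it run 28 mm forward and back. Slot 1 (one dot) left forward, 2 left back, 3 right forward, 4 right back. The 10 mm lever stem is really stopped by the metal between the slots.
- lever_grip (a point): Centre of the lever's black grip: four lobes along the lever, together 32 mm across, 52 mm tall. z axis along the lever. It is 130 mm from the pivot, which lies 20 mm above the mixer's origin: 150 mm up when upright. It swings about 44 mm to each side, 47 mm forward and back. Friction of 1 to 2 N at the grip; it stays where it is left. Never press opposite lobes at once.
- lever_side (a joint): Sideways tilt of the lever, rad: positive to the unit's right (-y), stops at -0.345 (left) and +0.345 (right). The columns are at -0.333 and +0.333; at the start it stands in the left column.
- lever_fore (a joint): Fore-and-aft tilt of the lever, rad: positive forward (+x of the mixer), 0 in the cross passage (it can cross only within about 0.045 of 0), stops at +0.37 (home in slot 1 or 3) and -0.37 (home in slot 2 or 4). At the start anywhere from home in slot 2 to the cross passage.
- stain_jar: Loose bystander: staining jar, 53 mm across, 100 mm tall; origin at the centre of its underside.
- cover_box: Loose bystander: small white box, 27 x 27 x 16 mm; origin under its centre.
- oil_dropper: Loose bystander: dropper bottle, 26 mm across, 66 mm tall; origin under its centre.
- petri: Loose bystander: petri dish, 56 mm across, 14 mm high; origin under its centre.
- counter: Loose bystander: round hand tally counter, 43 x 64 x 31 mm; origin under its centre.

How it is judged:
By the outcome, as a careful person would: the job done as asked, in the order asked, and still so for the second after the job is handed in, with the robot touching nothing.
It also fails if it takes over 64 s, if anything falls off the work surface, if the arm or the gripper's body presses on something with over 40 N, if the wrist force passes 120 N, or if a joint passes its speed limit or range.

### The arm

A 6-joint arm with a two-finger parallel gripper is mounted at the origin on a cart in front of the work surface, level with it; the furniture and walls round the work are solid. World frame = base frame: x ahead of the robot, y to its left, z up, the work surface at z = 0. Lengths are in m, angles in rad, forces in N, time in s.
With the tool pointing down it reaches from about 0.3 to 0.775 m from the base axis. Payload 14.6 kg.
Tool frame: the origin (TCP) lies on the centre line of the jaws, within the pads' length; the fingertips stand ctrl.tcp_to_tips ahead of it and the grasp point (between the pads) lies 2 mm behind it (ctrl.tcp_to_tips is the distance from the TCP to the fingertips, in m); z points along the fingers, y is the line along which they close (so a half turn about z gives the same grasp; the last joint's range is limited). The gripper opens to 94 mm and grips with 3 to 60 N. Pads are 16 mm wide; open, the fingers measure 119 mm over their backs; the gripper's body (75 mm by 177 mm) begins 78 mm behind the grasp point.
Start: joints at [1.244, 0.3, 1.521, -0, 1.321, -0.067], TCP at [0.141, 0.532, 0.222] pointing down, gripper open.
Joint ranges: [-3.03, 3.03], [-0.79, 2.21], [0.23, 2.52], [-1.04, 4.18], [0, 3.07], [-2.55, 2.55]. Speed limits (rad/s): [2.22, 2.22, 2.57, 3.14, 3.14, 3.14].

### API

Orientations are given as [roll, pitch, yaw] about the fixed x, y, z axes, in that order (R = Rz(yaw) Ry(pitch) Rx(roll)).
In Python, from station import telemetry, viewer, hand_in, ctrl gives the robot as it stands.
- The arm moves only by the tool step_arm, never from a script. Its argument "plan" is a list of rows, each an object of numbers: "dx", "dy", "dz": the shift along the tool's x, y, z scaled (see below); "rx", "ry", "rz": the turn, a rotation vector about the tool's x, y, z scaled (see below); "claw": the closure, from 0 (fully open) to 1 (shut). In form: [{"dx": .., "dy": .., "dz": .., "rx": .., "ry": .., "rz": .., "claw": ..}, ...]. A call has 1 to 10 rows; each row shifts and turns the commanded pose from where the row before left it, along the tool's axes as they then stand; what a row does not reach is not made up. The controller multiplies each number of a shift by 0.1 m and each number of a turn by 90 degrees. A row lasts 1/10 s, in which the tool goes at most 50 mm and 8.59 degrees, less where a joint would pass 70% of its speed; a pose out of reach is approached as far as the arm can. A call with a number of a shift or a turn outside -1 to 1 is refused whole. A call with a gripper value outside its range is refused whole. The fingers move at their own pace and stop on an object; "grip_force" is the grip in N (left out, the last holds). Time passes only in rows, so rows that do not move let the fingers close. It gives the time, the measured TCP pose, the force, the opening and the grip force at its end, in the units of the state.
- telemetry.get_obs(): the state, without advancing time (a new reading comes with each control period).
- viewer.camera(name): name is "side" or "top"; returns a dict with "img" (420x560x3 uint8, red, green, blue), "z_map" (420x560 float32, m along the optical axis (not along the pixel's ray), 0 where there is no reading), "fx", "fy", "cx", "cy" (pixels), "dist" ([k1, k2, p1, p2, k3] as OpenCV has them; the pictures are not rectified), "R" (3x3) and "t" (3): a world point X has camera coordinates R X + t. Camera axes: x right, y down, z forward; pixel columns grow to the right and rows downward; lengths in m; the calibration is good to about 2 mm. A picture is of the moment at which its call begins.
- hand_in(): hands the job in; it is judged then, once.
Trained networks look in a picture, given as the dict that the camera call returned (one of the last four; its "shot" number tells which), for a name from the list of things; names that differ only in an ending like _2 or _b are one class to them, and where a whole thing is asked for, a point or a joint stands for the part that bears it (a point fixed in the world has none). Each returns a list of dicts, best first, with "score" (0 to 1); they miss things now and then, are a little off and sometimes report something else, mostly with a low value. They report only what shows in the picture. A call takes as long as a camera call.
- viewer.recognise(target, picture): "rect" ([left, top, right, bottom] in pixels, round what is visible of it).
The state is a dict: "time_s": time; "qpos": joint angles; "joint_vel": joint speeds; "tau": joint torques, N m; "ee_pos": TCP position; "eef_rot": TCP orientation; "force": force on the tool from outside, world axes, zero at the start; "moment": the same for the moment, N m; "grip_width": finger opening in m; "grip_force": force on a finger pad.
Only numpy, scipy, OpenCV 4.12 (cv2) and the standard library are available. Lean on these libraries where they do the work, as an engineer would, in place of code of your own. Each camera call takes 0.05 s, during which the arm holds its last target. There are 200 camera calls.

## Working session

There is one attempt and no reset: what is moved stays moved. The work goes in short steps, Python scripts to look and compute and a tool call to move; the robot and the scene stay as the last step left them, time stands still between calls to the robot, and variables do not carry over. Pictures are saved under pics/ and viewed, at most 10 in all, crops included, and the job is handed in when it is done.

Besides the shell and the picture viewer there is one more tool, called after ">>>" as a command line: name --argument value ..., lists and objects as JSON in quotes. step_arm: Moves the arm, as the interface text tells. Shifts and turns lie within -1 to 1; 1 stands for 0.1 m of shift or 90 degrees of turn. Its arguments: {"type":"object","properties":{"plan":{"type":"array"},"grip_force":{"type":"number"}},"required":["plan"]}

```bash
mkdir -p pics; ls
cat > h.py <<'E'
import numpy as np, cv2
from station import telemetry, viewer, hand_in, ctrl
def K(c): return np.array([[c['fx'],0,c['cx']],[0,c['fy'],c['cy']],[0,0,1.]])
def cloud(c):
    z=c['z_map']; h,w=z.shape
    u,v=np.meshgrid(np.arange(w),np.arange(h))
    p=cv2.undistortPoints(np.stack([u,v],-1).reshape(-1,1,2).astype(np.float32),K(c),np.array(c['dist'])).reshape(h,w,2)
    X=np.dstack([p[...,0]*z,p[...,1]*z,z])
    P=(X-np.array(c['t']))@np.array(c['R'])
    P[z<=0]=np.nan
    return P
def proj(c,X):
    rv=cv2.Rodrigues(np.array(c['R']))[0]
    return cv2.projectPoints(np.array(X,float).reshape(-1,1,3),rv,np.array(c['t'],float),K(c),np.array(c['dist']))[0].reshape(-1,2)
E
cat > a.py <<'E'
from h import *
print(telemetry.get_obs()); print(ctrl.tcp_to_tips)
for n in ['top','side']:
    c=viewer.camera(n); cv2.imwrite(f'pics/{n}0.png',c['img'][...,::-1]); np.save(n+'.npy',c,allow_pickle=True)
    P=cloud(c)
    for t in ['mixer','lever_grip','stain_jar','cover_box','oil_dropper','petri','counter']:
        for r in viewer.recognise(t,c)[:1]:
            a=[int(x) for x in r['rect']]; q=P[a[1]:a[3],a[0]:a[2]].reshape(-1,3)
            m=(a[1]+a[3])//2,(a[0]+a[2])//2
            print(n,t,round(r['score'],2),a,P[m].round(3),np.nanpercentile(q,98,axis=0).round(3),np.nanpercentile(q,2,axis=0).round(3))
E
python3 a.py
```

```text
pics
{'time_s': 0.0, 'qpos': array([ 1.24437088e+00,  3.00463895e-01,  1.52160913e+00,  1.25733180e-06,
        1.32069019e+00, -6.65887124e-02]), 'joint_vel': array([-1.32343218e-03, -1.00866366e-04, -9.28033373e-05,  1.34815716e-03,
       -1.34674109e-03,  6.21809817e-04]), 'tau': array([ 1.17201478e-03, -5.31814170e+01, -3.52732337e+01,  7.09321070e-02,
        2.44975177e-02, -7.17519424e-05]), 'ee_pos': array([0.14122297, 0.53129895, 0.22187841]), 'eef_rot': array([-3.14042477e+00, -7.91038541e-05,  2.88175556e+00]), 'force': array([-0.36656873, -0.35673775,  1.0408147 ]), 'moment': array([-0.00125627,  0.00702693,  0.00985448]), 'grip_force': 0.0, 'grip_width': 0.0939609284556408}
0.017
top mixer 0.74 [212, 201, 271, 241] [0.494 0.027 0.05 ] [0.555 0.113 0.167] [ 0.442 -0.057 -0.001]
top lever_grip 0.6 [220, 212, 243, 226] [0.476 0.044 0.17 ] [0.52  0.089 0.172] [0.473 0.024 0.049]
top cover_box 0.54 [197, 238, 206, 248] [0.438 0.154 0.02 ] [0.457 0.171 0.023] [ 0.426  0.142 -0.003]
top oil_dropper 0.66 [274, 205, 286, 213] [ 0.523 -0.092  0.06 ] [ 0.55  -0.073  0.071] [ 0.52 
[... 264 characters left out ...]
 [0.493 0.027 0.071] [0.565 0.179 0.156] [ 0.42  -0.053 -0.001]
side lever_grip 0.81 [246, 149, 258, 191] [0.482 0.03  0.131] [0.62  0.345 0.168] [ 0.47   0.027 -0.001]
side stain_jar 0.87 [225, 150, 244, 184] [0.484 0.153 0.074] [0.572 0.364 0.149] [ 0.461  0.059 -0.002]
side cover_box 0.5 [216, 187, 227, 199] [0.43  0.13  0.016] [0.46  0.187 0.018] [ 0.419  0.127 -0.002]
side oil_dropper 0.5 [288, 212, 296, 231] [ 0.524 -0.104  0.044] [ 0.534 -0.093  0.066] [ 0.516 -0.107  0.013]
side petri 0.76 [262, 229, 284, 244] [ 0.472 -0.102  0.015] [ 0.509 -0.053  0.016] [ 0.445 -0.125 -0.001]
side counter 0.82 [342, 327, 367, 353] [ 0.458 -0.45   0.022] [ 0.503 -0.406  0.03 ] [ 0.44  -0.468 -0.002]
```

Run:
```python
from h import *
for n,(x0,y0,x1,y1) in {'top':(180,180,320,270),'side':(190,130,320,260)}.items():
    c=np.load(n+'.npy',allow_pickle=True).item(); im=c['img'][y0:y1,x0:x1,::-1]
    cv2.imwrite(f'pics/{n}crop.png',cv2.resize(im,None,fx=4.6,fy=4.6,interpolation=cv2.INTER_CUBIC))
    P=cloud(c).reshape(-1,3)
    print(n,c['R'],c['t'])
    s=P[(abs(P[:,2]-.075)<.005)&(abs(P[:,0]-.5)<.12)&(abs(P[:,1])<.12)]
    r=cv2.minAreaRect((s[:,:2]*1000).astype(np.float32)); print('plate',len(s),np.median(s[:,2]),r)
    s=P[(P[:,2]>.1)&(abs(P[:,0]-.5)<.1)&(abs(P[:,1]-.03)<.05)]
    for a in np.arange(.1,.18,.01):
        q=s[(s[:,2]>=a)&(s[:,2]<a+.01)]
        if len(q): print(a.round(2),len(q),q.mean(0).round(4),q.min(0).round(3),q.max(0).round(3))
```

```text
top [[-0.04999303 -0.99873062 -0.00615238]
 [-0.97469643  0.05013189 -0.21783863]
 [ 0.21787054 -0.00489371 -0.97596541]] [-0.07893262  0.52117924  1.34540601]
plate 1069 0.07510904072066871 ((496.65704345703125, 1.3970565795898438), (234.24118041992188, 114.01179504394531), 88.02122497558594)
0.1 41 [0.5508 0.026  0.1047] [ 0.489 -0.018  0.1  ] [0.558 0.079 0.11 ]
0.11 53 [0.5568 0.0318 0.115 ] [ 0.554 -0.019  0.11 ] [0.56  0.077 0.12 ]
0.12 53 [0.5546 0.0321 0.1255] [ 0.475 -0.019  0.12 ] [0.564 0.079 0.13 ]
0.13 106 [0.5525 0.0312 0.1357] [ 0.474 -0.018  0.13 ] [0.572 0.078 0.14 ]
0.14 221 [0.5648 0.0308 0.1458] [ 0.473 -0.018  0.14 ] [0.598 0.079 0.15 ]
0.15 295 [0.5779 0.0301 0.1537] [ 0.471 -0.02   0.15 ] [0.6  0.08 0.16]
0.16 93 [0.4903 0.0542 0.1652] [0.472 0.002 0.16 ] [0.599 0.073 0.17 ]
0.17 21 [0.4873 0.0493 0.1719] [0.476 0.043 0.17 ] [0.499 0.054 0.175]
side [[ 0.86653743 -0.49878721  0.01800579]
 [-0.28547493 -0.52489898 -0.80186353]
 [ 0.4094105   0.68970456 -0.59723585]] [-0.49648021  0.16380677  0.91820169]
plate 1103 0.07336422082603981 ((491.5229797363281, 1.3252410888671875), (238.58255004882812, 115.247802734375), 87.89851379394531)
0.1 77 [0.5405 0.0306 0.1047] [ 0.483 -0.019  0.1  ] [0.554 0.079 0.11 ]
0.11 84 [0.5367 0.0299 0.1147] [ 0.473 -0.02   0.11 ] [0.557 0.079 0.12 ]
0.12 101 [0.532  0.0299 0.1255] [ 0.47  -0.019  0.12 ] [0.558 0.077 0.13 ]
0.13 163 [0.5305 0.0323 0.1352] [ 0.468 -0.019  0.13 ] [0.566 0.079 0.14 ]
0.14 242 [0.5493 0.0302 0.1457] [ 0.468 -0.019  0.14 ] [0.595 0.08  0.15 ]
0.15 232 [0.5638 0.0317 0.1526] [ 0.469 -0.02   0.15 ] [0.6  0.08 0.16]
0.16 68 [0.4817 0.0491 0.1644] [0.47  0.039 0.16 ] [0.498 0.067 0.17 ]
0.17 3 [0.4917 0.0481 0.1707] [0.491 0.045 0.171] [0.493 0.051 0.171]
```

View pics/topcrop.png

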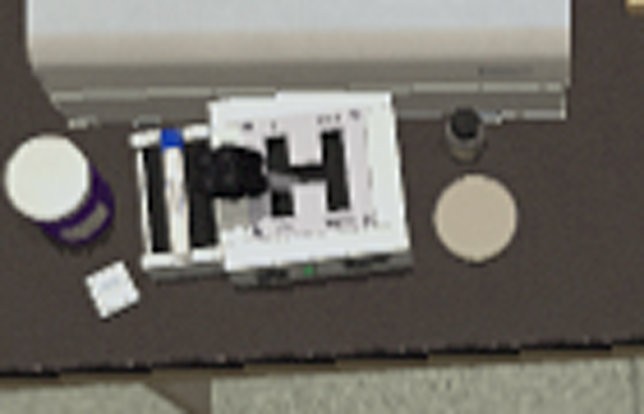

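View pics/sidecrop.png

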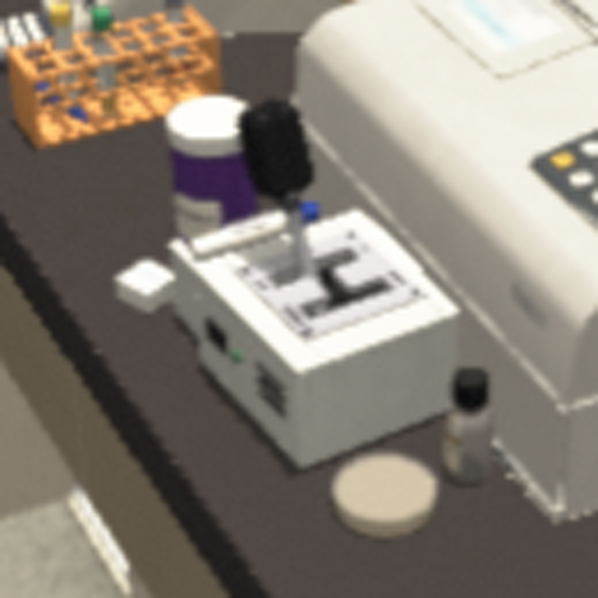

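The top crop shows the lever leaning left, with the grip at about (228,172). The H gate is centred near (309,172) and its right column near (336,170). A large instrument stands behind the unit, and the jar, box, dropper and petri dish surround it. Next I'll fit the unit's pose.

Run:
```python
from h import *
from scipy.optimize import least_squares
C={n:np.load(n+'.npy',allow_pickle=True).item() for n in('top','side')}
def ray(c,u,v,z):
    p=cv2.undistortPoints(np.array([[[u,v]]],float),K(c),np.array(c['dist'])).ravel()
    R=np.array(c['R']);o=-R.T@c['t'];d=R.T@[p[0],p[1],1]; return (o+d*(z-o[2])/d[2])
px={'top':[(208,102),(390,95),(410,248),(225,270)],'side':[(357,210),(458,312),(302,372)]}
off={'top':(180,180),'side':(190,130)}
for n in px:
    for u,v in px[n]: print(n,ray(C[n],u/4.6+off[n][0]-.4,v/4.6+off[n][1]-.4,.075).round(4))
# dark-slot template fit
def slots(x,y):
    return ((abs(y)<.018)&(abs(x)<.0075))|((abs(abs(y)-.018)<.0075)&(abs(x)<.028))
g=np.arange(-.045,.0451,.0015); gx,gy=np.meshgrid(g,g)
gx,gy=gx.ravel(),gy.ravel()
k=(abs(gx)<.037)&(abs(gy)<.032); gx,gy=gx[k],gy[k]
T=slots(gx,gy).astype(float)
for n in C:
    c=C[n]; G=cv2.cvtColor(c['img'],cv2.COLOR_RGB2GRAY).astype(np.float32)
    best=[]
    w=np.ones_like(gx,bool); w&=gy<(.008 if n=='top' else .03)
    for a in np.radians(np.arange(-15,15.1,1)):
      for x in np.arange(.475,.53,.0015):
        for y in np.arange(-.0,.06,.0015):
          X=np.c_[x+np.cos(a)*gx-np.sin(a)*gy,y+np.sin(a)*gx+np.cos(a)*gy,0*gx+.075][w]
          if not best: pass
          R=np.array(c['R']);q=X@R.T+c['t'];
          u=c['fx']*q[:,0]/q[:,2]+c['cx'];v=c['fy']*q[:,1]/q[:,2]+c['cy']
          I=G[np.clip(v+.5,0,419).astype(int),np.clip(u+.5,0,559).astype(int)]
          best.append((np.corrcoef(-I,T[w])[0,1],np.degrees(a),x,y))
    best.sort(reverse=True); print(n,c['dist'],np.array(best[:6]).round(4))
# instrument
for n in C:
    P=cloud(C[n]).reshape(-1,3)
    s=P[(abs(P[:,1])<.12)&(P[:,2]>.08)&(P[:,0]>.53)]
    for x in np.arange(.53,.72,.02):
        q=s[(s[:,0]>=x)&(s[:,0]<x+.02)]
        if len(q):print(n,x.round(2),np.percentile(q[:,2],[5,50,99]).round(3))
```

```text
top [0.5499 0.0718 0.075 ]
top [ 0.5485 -0.0467  0.075 ]
top [ 0.4469 -0.0554  0.075 ]
top [0.4387 0.0633 0.075 ]
side [0.5453 0.0684 0.075 ]
side [ 0.5456 -0.0512  0.075 ]
side [ 0.4456 -0.0593  0.075 ]
top [0.02125141 0.         0.         0.         0.        ] [[0.9007 2.     0.5005 0.009 ]
 [0.8974 3.     0.5005 0.009 ]
 [0.8965 1.     0.5005 0.0105]
 [0.8937 1.     0.5005 0.009 ]
 [0.8924 4.     0.499  0.009 ]
 [0.8916 3.     0.499  0.009 ]]
side [-0.08957498  0.          0.          0.          0.        ] [[0.8128 4.     0.4975 0.0105]
 [0.808  2.     0.4975 0.0105]
 [0.8066 3.     0.4975 0.009 ]
 [0.8065 3.     0.4975 0.0105]
 [0.8051 2.     0.4975 0.009 ]
 [0.8039 5.     0.4975 0.0105]]
top 0.53 [0.081 0.089 0.127]
top 0.55 [0.09  0.129 0.151]
top 0.57 [0.144 0.151 0.157]
top 0.59 [0.15  0.156 0.167]
top 0.61 [0.155 0.43  0.447]
top 0.63 [0.16  0.443 0.495]
top 0.65 [0.164 0.445 0.497]
top 0.67 [0.167 0.475 0.497]
top 0.69 [0.173 0.491 0.5  ]
top 0.71 [0.177 0.495 0.505]
side 0.53 [0.082 0.097 0.128]
side 0.55 [0.094 0.133 0.149]
side 0.57 [0.147 0.15  0.159]
side 0.59 [0.151 0.155 0.164]
side 0.61 [0.156 0.426 0.461]
side 0.63 [0.16  0.442 0.492]
side 0.65 [0.164 0.453 0.493]
side 0.67 [0.167 0.456 0.494]
side 0.69 [0.173 0.178 0.497]
side 0.71 [0.175 0.49  0.502]
```

>>> step_arm --plan '[{"rz": -0.068,"claw": 1},{"rz": -0.068,"claw": 1},{"rz": -0.068,"claw": 1},{"claw": 1},{"claw": 1},{"claw": 1}]'

```text
$.plan[0]: bad value
```

```bash
cat > m.py <<'E'
from h import *
import sys
from scipy.spatial.transform import Rotation as Ro
C0=np.array([.498,.009]);a=np.radians(3.5)
F=np.array([np.cos(a),np.sin(a)]);L=np.array([-np.sin(a),np.cos(a)])
def where(): 
    o=telemetry.get_obs();p=o['ee_pos'];d=p[:2]-C0
    print('t',round(o['time_s'],2),'fwd,left mm',(d@F*1000).round(1),(d@L*1000).round(1),'tipz',(p[2]-.017).round(4),'rot',o['eef_rot'].round(3),'w',o['grip_width'],'F',o['force'].round(1))
    return o
def lever(tag=None):
    for n in('top','side'):
        c=viewer.camera(n);P=cloud(c).reshape(-1,3);I=c['img'].reshape(-1,3).max(1)
        q=P.copy();q[:,:2]-=C0;f=q[:,:2]@F*1000;l=q[:,:2]@L*1000;z=q[:,2]*1000
        m=(I<60)&(z>105)&(z<182)&(abs(f)<75)&(abs(l)<75)
        if m.sum()>5: print(n,m.sum(),'f',np.percentile(f[m],[3,50,97]).round(1),'l',np.percentile(l[m],[3,50,97]).round(1),'z',np.percentile(z[m],[3,97]).round(1))
        if tag: cv2.imwrite(f'pics/{tag}_{n}.png',cv2.resize(c['img'][130:270,180:320,::-1],None,fx=4,fy=4,interpolation=cv2.INTER_CUBIC))
E
python3 - <<'E'
from m import *
o=where(); lever()
t=C0+F*-.046+L*.042
R=Ro.from_euler('xyz',o['eef_rot']).as_matrix()
print('delta tool',(R.T@(np.r_[t,.222]-o['ee_pos'])).round(4), R.round(3))
c=viewer.camera('side');P=cloud(c).reshape(-1,3);s=P[(P[:,2]>.3)&(P[:,0]>.3)]
print(len(s),s.min(0),s.max(0)); cv2.imwrite('pics/full.png',c['img'][...,::-1])
c=viewer.camera('top');P=cloud(c)[...];s=P[(P[...,2]>.09)&(P[...,2]<.105)&(abs(P[...,1]-.16)<.06)&(abs(P[...,0]-.48)<.06)]
print('jar',s.mean(0),s.min(0),s.max(0))
E
```

```text
t 0.8 fwd,left mm -324.1 543.3 tipz 0.2054 rot [-3.142  0.     2.882] w 0.0943384600095534 F [ 0.2  0.2 -0.3]
top 158 f [-22.8 -12.1   2.4] l [23.9 41.  60.2] z [134.6 173.9]
side 262 f [-26.6 -16.3   1.1] l [22.2 31.  52.1] z [122.  168.9]
delta tool [-0.4221 -0.388   0.0005] [[-0.966  0.257  0.   ]
 [ 0.257  0.966 -0.   ]
 [-0.    -0.    -1.   ]]
60702 [ 0.3937118  -0.76387612  0.30000024] [1.04766012 1.08332479 0.56238508]
jar [0.49991024 0.17044361 0.10051392] [0.4739008  0.14488944 0.09000299] [0.52734655 0.19845601 0.10494678]
```

View pics/full.png

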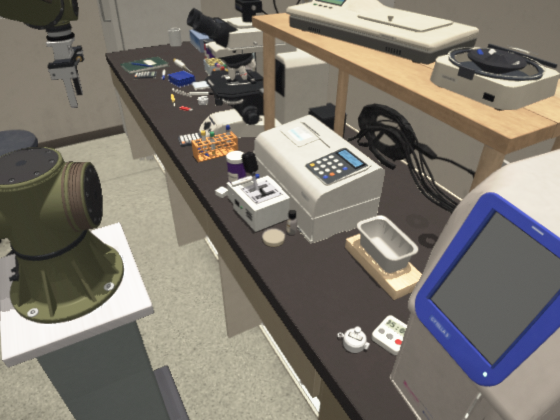

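The side view shows a shelf at z≈0.45 starting near x=0.61, and a photometer directly behind the unit. The work area itself is free. The move was refused, so I'll give every field in each row.

>>> step_arm --plan '[{"dx": 0,"dy": 0,"dz": 0,"rx": 0,"ry": 0,"rz": -0.068,"claw": 1},{"dx": 0,"dy": 0,"dz": 0,"rx": 0,"ry": 0,"rz": -0.068,"claw": 1},{"dx": 0,"dy": 0,"dz": 0,"rx": 0,"ry": 0,"rz": -0.068,"claw": 1},{"dx": 0,"dy": 0,"dz": 0,"rx": 0,"ry": 0,"rz": 0,"claw": 1},{"dx": 0,"dy": 0,"dz": 0,"rx": 0,"ry": 0,"rz": 0,"claw": 1}]'

```text
time_s: 1.5
ee_pos: [0.1413, 0.5315, 0.2224]
eef_rot: [3.142, -0.0, -3.084]
force: [0.6, -0.2, 0.1]
grip_width: 0.0575
grip_force: 0.0
```

```bash
python3 -c "
from m import *
where()"
```

```text
t 1.5 fwd,left mm -324.2 543.3 tipz 0.2054 rot [ 3.142 -0.    -3.084] w 0.0575252418121152 F [ 0.6 -0.2  0.1]
```

>>> step_arm --plan '[{"dx": -0.17,"dy": -0.31,"dz": 0,"rx": 0,"ry": 0,"rz": 0,"claw": 1},{"dx": -0.17,"dy": -0.31,"dz": 0,"rx": 0,"ry": 0,"rz": 0,"claw": 1},{"dx": -0.17,"dy": -0.31,"dz": 0,"rx": 0,"ry": 0,"rz": 0,"claw": 1},{"dx": -0.17,"dy": -0.31,"dz": 0,"rx": 0,"ry": 0,"rz": 0,"claw": 1},{"dx": -0.17,"dy": -0.31,"dz": 0,"rx": 0,"ry": 0,"rz": 0,"claw": 1},{"dx": -0.17,"dy": -0.31,"dz": 0,"rx": 0,"ry": 0,"rz": 0,"claw": 1},{"dx": -0.17,"dy": -0.31,"dz": 0,"rx": 0,"ry": 0,"rz": 0,"claw": 1},{"dx": -0.17,"dy": -0.31,"dz": 0,"rx": 0,"ry": 0,"rz": 0,"claw": 1},{"dx": 0,"dy": 0,"dz": 0,"rx": 0,"ry": 0,"rz": 0,"claw": 1}]'

```text
time_s: 2.4
ee_pos: [0.2935, 0.29, 0.2227]
eef_rot: [-3.142, 0.001, -3.087]
force: [-0.7, 0.4, -0.6]
grip_width: 0.0005
grip_force: 0.0
```

>>> step_arm --plan '[{"dx": -0.17,"dy": -0.31,"dz": 0,"rx": 0,"ry": 0,"rz": 0,"claw": 1},{"dx": -0.17,"dy": -0.31,"dz": 0,"rx": 0,"ry": 0,"rz": 0,"claw": 1},{"dx": -0.17,"dy": -0.31,"dz": 0,"rx": 0,"ry": 0,"rz": 0,"claw": 1},{"dx": -0.17,"dy": -0.31,"dz": 0,"rx": 0,"ry": 0,"rz": 0,"claw": 1},{"dx": -0.17,"dy": -0.31,"dz": 0,"rx": 0,"ry": 0,"rz": 0,"claw": 1},{"dx": -0.17,"dy": -0.31,"dz": 0,"rx": 0,"ry": 0,"rz": 0,"claw": 1},{"dx": -0.17,"dy": -0.31,"dz": 0,"rx": 0,"ry": 0,"rz": 0,"claw": 1},{"dx": -0.17,"dy": -0.31,"dz": 0,"rx": 0,"ry": 0,"rz": 0,"claw": 1},{"dx": 0,"dy": 0,"dz": 0,"rx": 0,"ry": 0,"rz": 0,"claw": 1}]'

```text
time_s: 3.3
ee_pos: [0.4442, 0.051, 0.2223]
eef_rot: [-3.141, -0.0, -3.086]
force: [-0.7, 0.9, -0.1]
grip_width: 0.0008
grip_force: 0.0
```

```bash
python3 -c "
from m import *
where();lever()"
```

```text
t 3.3 fwd,left mm -51.1 45.2 tipz 0.2053 rot [-3.141 -0.    -3.086] w 0.000780189923367404 F [-0.7  0.9 -0.1]
side 261 f [-26.7 -15.6   0.9] l [22.2 31.3 51.9] z [121.7 168.9]
```

>>> step_arm --plan '[{"dx": 0,"dy": -0.03,"dz": 0.28,"rx": 0,"ry": 0,"rz": 0,"claw": 1},{"dx": 0,"dy": 0,"dz": 0.28,"rx": 0,"ry": 0,"rz": 0,"claw": 1},{"dx": 0,"dy": 0,"dz": 0.27,"rx": 0,"ry": 0,"rz": 0,"claw": 1},{"dx": -0.06,"dy": 0,"dz": 0,"rx": 0,"ry": 0,"rz": 0,"claw": 1},{"dx": -0.06,"dy": 0,"dz": 0,"rx": 0,"ry": 0,"rz": 0,"claw": 1},{"dx": -0.03,"dy": 0,"dz": 0,"rx": 0,"ry": 0,"rz": 0,"claw": 1},{"dx": 0,"dy": 0,"dz": 0,"rx": 0,"ry": 0,"rz": 0,"claw": 1}]'

```text
time_s: 4.1
ee_pos: [0.4589, 0.0512, 0.1406]
eef_rot: [-3.142, 0.002, -3.081]
force: [-0.6, -0.0, 0.2]
grip_width: 0.0003
grip_force: 0.0
```

```bash
python3 -c "
from m import *
where();lever('b')"
```

```text
t 4.1 fwd,left mm -36.5 44.5 tipz 0.1236 rot [-3.142e+00  2.000e-03 -3.081e+00] w 0.0003389441925738039 F [-0.6 -0.   0.2]
side 210 f [-25.1 -12.7   1.1] l [21.8 29.5 40.3] z [121.8 168.1]
```

View pics/b_side.png

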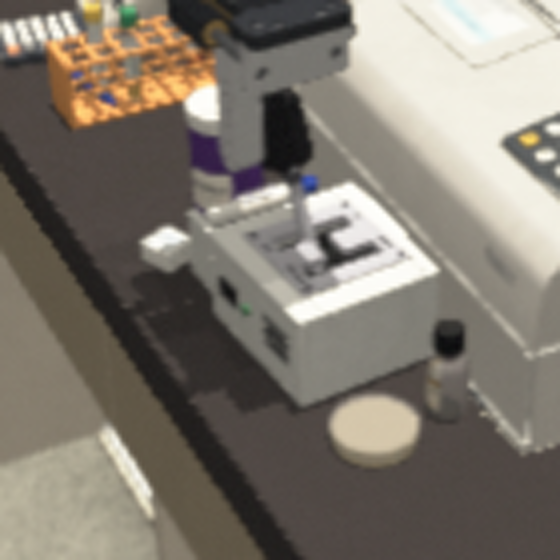

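The fingertips stand just behind the grip at about (265,160), without touching it. I'll advance gently.

>>> step_arm --plan '[{"dx": -0.02,"dy": 0,"dz": 0,"rx": 0,"ry": 0,"rz": 0,"claw": 1},{"dx": -0.02,"dy": 0,"dz": 0,"rx": 0,"ry": 0,"rz": 0,"claw": 1},{"dx": -0.02,"dy": 0,"dz": 0,"rx": 0,"ry": 0,"rz": 0,"claw": 1}]'

```text
time_s: 4.5
ee_pos: [0.4641, 0.0512, 0.1396]
eef_rot: [-3.142, 0.0, -3.081]
force: [-0.9, 0.3, 1.9]
grip_width: 0.0005
grip_force: 0.6
```

```bash
cat >> m.py <<'E'
def stem():
    "grey stem between plate and grip, in the side view"
    c=viewer.camera('side');P=cloud(c).reshape(-1,3);I=c['img'].reshape(-1,3).max(1)
    q=P.copy();q[:,:2]-=C0;f=q[:,:2]@F*1000;l=q[:,:2]@L*1000;z=q[:,2]*1000
    m=(z>85)&(z<108)&(abs(f)<45)&(abs(l)<48)
    if m.sum(): print('stem',m.sum(),'f',np.median(f[m]).round(1),'l',np.median(l[m]).round(1),'z',z[m].mean().round(1))
E
python3 -c "
from m import *
where();lever();stem()"
```

```text
t 4.5 fwd,left mm -31.2 44.2 tipz 0.1226 rot [-3.142  0.    -3.081] w 0.0005462704877835687 F [-0.9  0.3  1.9]
side 194 f [-20.1  -7.6   5.3] l [22.3 29.7 39.3] z [117.8 168.1]
stem 38 f -5.6 l 23.4 z 95.2
```

>>> step_arm --plan '[{"dx": -0.02,"dy": 0,"dz": 0,"rx": 0,"ry": 0,"rz": 0,"claw": 1},{"dx": -0.02,"dy": 0,"dz": 0,"rx": 0,"ry": 0,"rz": 0,"claw": 1},{"dx": 0,"dy": 0,"dz": 0,"rx": 0,"ry": 0,"rz": 0,"claw": 1}]'

```text
time_s: 4.95
ee_pos: [0.4682, 0.0514, 0.1394]
eef_rot: [-3.142, 0.0, -3.081]
force: [-0.6, 0.1, 0.9]
grip_width: 0.0007
grip_force: 0.3
```

```bash
python3 -c "
from m import *
where();lever('c');stem()"
```

```text
t 4.95 fwd,left mm -27.2 44.2 tipz 0.1224 rot [-3.142  0.    -3.081] w 0.0006712733464493911 F [-0.6  0.1  0.9]
side 194 f [-16.2  -3.8   8.7] l [21.9 29.5 40.4] z [117. 168.]
stem 38 f -4.3 l 23.8 z 95.4
```

View pics/c_side.png

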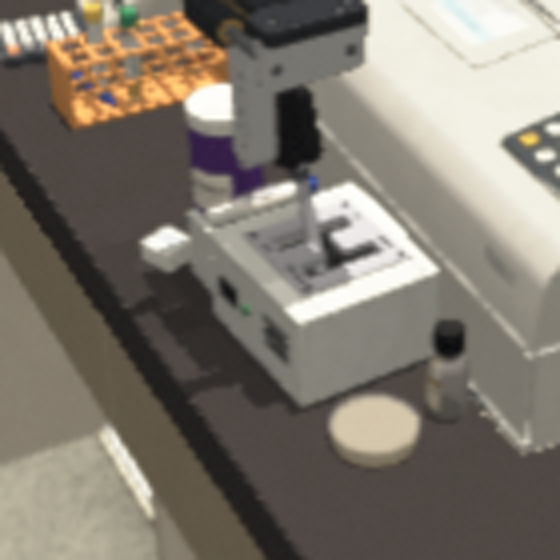

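>>> step_arm --plan '[{"dx": -0.02,"dy": 0,"dz": 0,"rx": 0,"ry": 0,"rz": 0,"claw": 1},{"dx": 0,"dy": 0,"dz": 0,"rx": 0,"ry": 0,"rz": 0,"claw": 1},{"dx": 0.1,"dy": 0,"dz": 0,"rx": 0,"ry": 0,"rz": 0,"claw": 1},{"dx": 0.1,"dy": 0.0,"dz": 0,"rx": 0,"ry": 0,"rz": 0,"claw": 1},{"dx": 0,"dy": 0.2,"dz": -0.3,"rx": 0,"ry": 0,"rz": 0,"claw": 1},{"dx": 0,"dy": 0.28,"dz": -0.35,"rx": 0,"ry": 0,"rz": 0,"claw": 1},{"dx": -0.23,"dy": 0,"dz": 0,"rx": 0,"ry": 0,"rz": 0,"claw": 1},{"dx": -0.23,"dy": 0,"dz": 0,"rx": 0,"ry": 0,"rz": 0,"claw": 1},{"dx": 0,"dy": 0,"dz": 0,"rx": 0,"ry": 0,"rz": 0,"claw": 1}]'

```text
time_s: 6.0
ee_pos: [0.4937, 0.1011, 0.2044]
eef_rot: [-3.142, 0.0, -3.081]
force: [-0.4, 0.3, -0.1]
grip_width: 0.0004
grip_force: 0.0
```

```bash
python3 -c "
from m import *
where();lever();stem()"
```

```text
t 6.0 fwd,left mm 1.4 92.2 tipz 0.1874 rot [-3.142  0.    -3.081] w 0.0003702874840333832 F [-0.4  0.3 -0.1]
top 119 f [-12.9  -5.7   6.9] l [22.9 41.2 59.8] z [132.4 173.1]
side 269 f [-17.   -6.9  11.1] l [22.7 32.1 53.6] z [123.4 169.1]
stem 37 f -3.0 l 22.9 z 95.9
```

>>> step_arm --plan '[{"dx": 0,"dy": 0,"dz": 0.33,"rx": 0,"ry": 0,"rz": 0,"claw": 1},{"dx": 0,"dy": 0,"dz": 0.32,"rx": 0,"ry": 0,"rz": 0,"claw": 1},{"dx": 0,"dy": -0.08,"dz": 0,"rx": 0,"ry": 0,"rz": 0,"claw": 1},{"dx": 0,"dy": -0.05,"dz": 0,"rx": 0,"ry": 0,"rz": 0,"claw": 1},{"dx": 0,"dy": -0.05,"dz": 0,"rx": 0,"ry": 0,"rz": 0,"claw": 1},{"dx": 0,"dy": -0.04,"dz": 0,"rx": 0,"ry": 0,"rz": 0,"claw": 1},{"dx": 0,"dy": -0.04,"dz": 0,"rx": 0,"ry": 0,"rz": 0,"claw": 1}]'

```text
time_s: 6.85
ee_pos: [0.495, 0.0748, 0.1406]
eef_rot: [3.141, 0.002, -3.081]
force: [0.1, 1.8, 0.8]
grip_width: 0.0005
grip_force: 1.0
```

```bash
python3 -c "
from m import *
where();lever();stem()"
```

```text
t 6.85 fwd,left mm 1.1 65.9 tipz 0.1236 rot [ 3.141e+00  2.000e-03 -3.081e+00] w 0.0005453961556706785 F [0.1 1.8 0.8]
top 27 f [-12.7 -10.5  -3.3] l [13.3 22.2 31.1] z [132.1 171.6]
side 271 f [-16.8  -6.3  11.5] l [14.3 21.9 43.3] z [124.7 171.4]
stem 37 f -2.2 l 17.2 z 95.7
```

Grip moved 10 mm to the right with low force, so it is crossing. I'll continue.

>>> step_arm --plan '[{"dx": 0,"dy": -0.06,"dz": 0,"rx": 0,"ry": 0,"rz": 0,"claw": 1},{"dx": 0,"dy": -0.06,"dz": 0,"rx": 0,"ry": 0,"rz": 0,"claw": 1},{"dx": 0,"dy": -0.06,"dz": 0,"rx": 0,"ry": 0,"rz": 0,"claw": 1},{"dx": 0,"dy": -0.06,"dz": 0,"rx": 0,"ry": 0,"rz": 0,"claw": 1},{"dx": 0,"dy": -0.06,"dz": 0,"rx": 0,"ry": 0,"rz": 0,"claw": 1}]'

```text
time_s: 7.5
ee_pos: [0.4964, 0.0446, 0.1394]
eef_rot: [-3.142, -0.0, -3.081]
force: [-0.5, 2.6, 1.1]
grip_width: 0.0003
grip_force: 0.7
```

```bash
python3 -c "
from m import *
where();lever();stem()"
```

```text
t 7.5 fwd,left mm 0.6 35.6 tipz 0.1224 rot [-3.142 -0.    -3.081] w 0.0003278807832764884 F [-0.5  2.6  1.1]
top 14 f [-12.9  -9.9  -5.8] l [-10.1  -6.1  -1.4] z [134.3 167.5]
side 268 f [-16.4  -5.9  11.5] l [-11.4  -5.9  12.6] z [130.3 175.2]
stem 34 f -2.1 l 0.1 z 95.3
```

>>> step_arm --plan '[{"dx": 0,"dy": -0.06,"dz": 0,"rx": 0,"ry": 0,"rz": 0,"claw": 1},{"dx": 0,"dy": -0.06,"dz": 0,"rx": 0,"ry": 0,"rz": 0,"claw": 1},{"dx": 0,"dy": -0.06,"dz": 0,"rx": 0,"ry": 0,"rz": 0,"claw": 1},{"dx": 0,"dy": -0.06,"dz": 0,"rx": 0,"ry": 0,"rz": 0,"claw": 1},{"dx": 0,"dy": -0.05,"dz": 0,"rx": 0,"ry": 0,"rz": 0,"claw": 1},{"dx": 0,"dy": 0,"dz": 0,"rx": 0,"ry": 0,"rz": 0,"claw": 1}]'

```text
time_s: 8.25
ee_pos: [0.4982, 0.0155, 0.1394]
eef_rot: [-3.141, -0.0, -3.082]
force: [-0.8, 0.0, -0.9]
grip_width: 0.0004
grip_force: 0.0
```

```bash
python3 -c "
from m import *
where();lever('d');stem()"
```

```text
t 8.25 fwd,left mm 0.6 6.5 tipz 0.1224 rot [-3.141 -0.    -3.082] w 0.00043541653773057225 F [-0.8  0.  -0.9]
top 12 f [-12.2 -10.9  -2.4] l [-42.9 -35.8 -32.2] z [135.9 169.9]
side 254 f [-16.6  -7.3  10.7] l [-43.9 -37.6 -20.9] z [129.2 172.9]
stem 31 f -3.8 l -18.7 z 96.7
```

View pics/d_side.png

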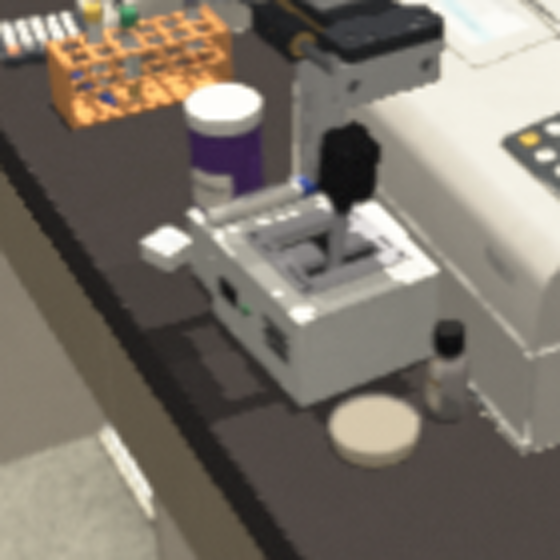

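The lever now leans right at about (345,170), but it's not yet in the right column.

>>> step_arm --plan '[{"dx": 0,"dy": -0.04,"dz": 0,"rx": 0,"ry": 0,"rz": 0,"claw": 1},{"dx": 0,"dy": -0.04,"dz": 0,"rx": 0,"ry": 0,"rz": 0,"claw": 1},{"dx": 0,"dy": -0.03,"dz": 0,"rx": 0,"ry": 0,"rz": 0,"claw": 1},{"dx": 0,"dy": 0,"dz": 0,"rx": 0,"ry": 0,"rz": 0,"claw": 1}]'

```text
time_s: 8.8
ee_pos: [0.4989, 0.0048, 0.1394]
eef_rot: [-3.142, -0.0, -3.081]
force: [0.2, 0.3, -0.6]
grip_width: 0.0
grip_force: 0.1
```

```bash
python3 -c "
from m import *
where();lever();stem()"
```

```text
t 8.8 fwd,left mm 0.6 -4.2 tipz 0.1224 rot [-3.142 -0.    -3.081] w 2.485922809957646e-05 F [ 0.2  0.3 -0.6]
top 12 f [-12.7 -11.   -0.5] l [-54.  -48.4 -43.1] z [133.5 171.5]
side 247 f [-16.1  -8.   10. ] l [-56.4 -47.8 -32.4] z [125.7 170.2]
stem 26 f -3.6 l -25.1 z 94.5
```

>>> step_arm --plan '[{"dx": 0,"dy": -0.02,"dz": 0,"rx": 0,"ry": 0,"rz": 0,"claw": 1},{"dx": 0,"dy": -0.015,"dz": 0,"rx": 0,"ry": 0,"rz": 0,"claw": 1},{"dx": 0,"dy": 0,"dz": 0,"rx": 0,"ry": 0,"rz": 0,"claw": 1}]'

```text
time_s: 9.25
ee_pos: [0.4991, 0.0016, 0.1395]
eef_rot: [-3.142, 0.0, -3.081]
force: [0.4, 1.2, -0.5]
grip_width: 0.0004
grip_force: 0.3
```

```bash
python3 -c "
from m import *
where();lever();stem()"
```

```text
t 9.25 fwd,left mm 0.6 -7.4 tipz 0.1225 rot [-3.142  0.    -3.081] w 0.00044004772556288917 F [ 0.4  1.2 -0.5]
top 10 f [-11.8 -11.3  -0.3] l [-58.1 -52.9 -49.3] z [143.5 166.4]
side 244 f [-16.3  -7.7  10.4] l [-60.4 -51.3 -35.4] z [124.9 169.2]
stem 24 f -4.5 l -27.7 z 97.0
```

>>> step_arm --plan '[{"dx": 0,"dy": -0.01,"dz": 0,"rx": 0,"ry": 0,"rz": 0,"claw": 1},{"dx": 0,"dy": -0.01,"dz": 0,"rx": 0,"ry": 0,"rz": 0,"claw": 1}]'

```text
time_s: 9.6
ee_pos: [0.4992, -0.0003, 0.1394]
eef_rot: [3.142, -0.0, -3.081]
force: [0.8, 0.8, -0.0]
grip_width: 0.0003
grip_force: 0.4
```

```bash
python3 -c "
from m import *
where();lever();stem()"
```

```text
t 9.6 fwd,left mm 0.6 -9.3 tipz 0.1224 rot [ 3.142 -0.    -3.081] w 0.0003322009045099708 F [ 0.8  0.8 -0. ]
top 11 f [-12.7 -10.6  -2.8] l [-60.9 -54.4 -49.5] z [148.2 169.8]
side 244 f [-16.5  -7.4  10. ] l [-62.6 -53.4 -37.9] z [126.1 168.9]
stem 27 f -3.2 l -29.9 z 94.9
```

>>> step_arm --plan '[{"dx": 0,"dy": -0.01,"dz": 0,"rx": 0,"ry": 0,"rz": 0,"claw": 1},{"dx": 0,"dy": -0.01,"dz": 0,"rx": 0,"ry": 0,"rz": 0,"claw": 1}]'

```text
time_s: 9.95
ee_pos: [0.4993, -0.0023, 0.1395]
eef_rot: [3.142, 0.0, -3.081]
force: [-0.4, 2.2, -0.6]
grip_width: 0.0004
grip_force: 0.7
```

```bash
python3 -c "
from m import *
where();lever();stem()"
```

```text
t 9.95 fwd,left mm 0.6 -11.3 tipz 0.1225 rot [ 3.142  0.    -3.081] w 0.0003827360807523485 F [-0.4  2.2 -0.6]
top 10 f [-11.9 -10.9  -8. ] l [-61.6 -56.1 -52.1] z [142.9 164.1]
side 243 f [-16.4  -7.6  10.2] l [-64.4 -55.  -38.8] z [125.9 168.8]
stem 24 f -3.9 l -29.9 z 94.6
```

>>> step_arm --plan '[{"dx": 0,"dy": -0.01,"dz": 0,"rx": 0,"ry": 0,"rz": 0,"claw": 1},{"dx": 0,"dy": 0,"dz": 0,"rx": 0,"ry": 0,"rz": 0,"claw": 1}]'

```text
time_s: 10.3
ee_pos: [0.4993, -0.0032, 0.1394]
eef_rot: [3.141, -0.0, -3.081]
force: [0.5, 3.8, -0.8]
grip_width: 0.0002
grip_force: 1.3
```

```bash
python3 -c "
from m import *
where();lever();stem()"
```

```text
t 10.3 fwd,left mm 0.6 -12.2 tipz 0.1224 rot [ 3.141 -0.    -3.081] w 0.00019210507372203556 F [ 0.5  3.8 -0.8]
top 8 f [-11.3 -10.1  -7.8] l [-63.8 -58.8 -52.6] z [140.6 164.1]
side 242 f [-16.1  -7.6  10.4] l [-64.6 -55.5 -40. ] z [124.7 168.3]
stem 26 f -2.9 l -30.7 z 95.1
```

>>> step_arm --plan '[{"dx": 0,"dy": 0.1,"dz": 0,"rx": 0,"ry": 0,"rz": 0,"claw": 1},{"dx": 0,"dy": 0.12,"dz": 0,"rx": 0,"ry": 0,"rz": 0,"claw": 1},{"dx": 0,"dy": 0,"dz": -0.33,"rx": 0,"ry": 0,"rz": 0,"claw": 1},{"dx": 0,"dy": 0,"dz": -0.33,"rx": 0,"ry": 0,"rz": 0,"claw": 1},{"dx": 0.26,"dy": 0,"dz": 0,"rx": 0,"ry": 0,"rz": 0,"claw": 1},{"dx": 0.26,"dy": -0.2,"dz": 0,"rx": 0,"ry": 0,"rz": 0,"claw": 1},{"dx": 0,"dy": -0.33,"dz": 0,"rx": 0,"ry": 0,"rz": 0,"claw": 1},{"dx": 0,"dy": 0,"dz": 0.33,"rx": 0,"ry": 0,"rz": 0,"claw": 1},{"dx": 0,"dy": 0,"dz": 0.33,"rx": 0,"ry": 0,"rz": 0,"claw": 1},{"dx": 0,"dy": 0,"dz": 0,"rx": 0,"ry": 0,"rz": 0,"claw": 1}]'

```text
time_s: 11.45
ee_pos: [0.4476, -0.0366, 0.1365]
eef_rot: [3.14, -0.006, -3.081]
force: [0.1, 0.6, 1.3]
grip_width: 0.0005
grip_force: 0.0
```

```bash
python3 -c "
from m import *
where();lever('e');stem()"
```

```text
t 11.45 fwd,left mm -53.1 -42.4 tipz 0.1195 rot [ 3.14  -0.006 -3.081] w 0.000462798517450283 F [0.1 0.6 1.3]
side 203 f [-16.6  -8.3   8.9] l [-64.2 -56.2 -39.9] z [123.9 164.1]
stem 22 f -3.8 l -31.0 z 94.9
```

View pics/e_side.png

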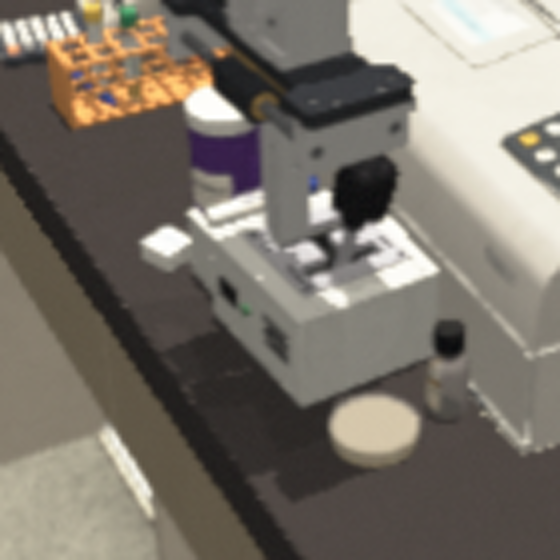

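The fingers are behind the grip at about (290,220), with the lever in the right column. Next I'll push it forward.

>>> step_arm --plan '[{"dx": -0.1,"dy": 0,"dz": 0,"rx": 0,"ry": 0,"rz": 0,"claw": 1},{"dx": -0.1,"dy": 0,"dz": 0,"rx": 0,"ry": 0,"rz": 0,"claw": 1},{"dx": -0.05,"dy": 0,"dz": 0,"rx": 0,"ry": 0,"rz": 0,"claw": 1},{"dx": -0.05,"dy": 0,"dz": 0,"rx": 0,"ry": 0,"rz": 0,"claw": 1},{"dx": -0.05,"dy": 0,"dz": 0,"rx": 0,"ry": 0,"rz": 0,"claw": 1},{"dx": -0.05,"dy": 0,"dz": 0,"rx": 0,"ry": 0,"rz": 0,"claw": 1}]'

```text
time_s: 12.2
ee_pos: [0.4896, -0.0349, 0.1395]
eef_rot: [-3.142, -0.0, -3.081]
force: [-0.7, 0.0, 1.1]
grip_width: 0.0001
grip_force: 0.7
```

```bash
python3 -c "
from m import *
where();lever();stem()"
```

```text
t 12.2 fwd,left mm -11.1 -43.3 tipz 0.1225 rot [-3.142 -0.    -3.081] w 0.00013128559758972827 F [-0.7  0.   1.1]
side 168 f [ 0.8 12.1 26.2] l [-64.2 -56.9 -47.9] z [122.6 163.7]
stem 28 f 6.2 l -29.6 z 96.5
```

>>> step_arm --plan '[{"dx": -0.05,"dy": 0,"dz": 0,"rx": 0,"ry": 0,"rz": 0,"claw": 1},{"dx": -0.05,"dy": 0,"dz": 0,"rx": 0,"ry": 0,"rz": 0,"claw": 1},{"dx": -0.05,"dy": 0,"dz": 0,"rx": 0,"ry": 0,"rz": 0,"claw": 1},{"dx": -0.03,"dy": 0,"dz": 0,"rx": 0,"ry": 0,"rz": 0,"claw": 1},{"dx": 0,"dy": 0,"dz": 0,"rx": 0,"ry": 0,"rz": 0,"claw": 1}]'

```text
time_s: 12.85
ee_pos: [0.5076, -0.0338, 0.1394]
eef_rot: [-3.142, 0.0, -3.081]
force: [0.4, 0.3, -0.1]
grip_width: 0.0003
grip_force: 0.1
```

```bash
python3 -c "
from m import *
where();lever();stem()"
```

```text
t 12.85 fwd,left mm 7.0 -43.3 tipz 0.1224 rot [-3.142  0.    -3.081] w 0.0002881337812658555 F [ 0.4  0.3 -0.1]
side 173 f [18.5 31.  47.4] l [-62.4 -54.9 -44.6] z [118.8 161. ]
stem 33 f 19.4 l -30.3 z 95.5
```

>>> step_arm --plan '[{"dx": -0.02,"dy": 0,"dz": 0,"rx": 0,"ry": 0,"rz": 0,"claw": 1},{"dx": -0.02,"dy": 0,"dz": 0,"rx": 0,"ry": 0,"rz": 0,"claw": 1},{"dx": -0.02,"dy": 0,"dz": 0,"rx": 0,"ry": 0,"rz": 0,"claw": 1},{"dx": 0,"dy": 0,"dz": 0,"rx": 0,"ry": 0,"rz": 0,"claw": 1}]'

```text
time_s: 13.4
ee_pos: [0.5134, -0.0334, 0.1394]
eef_rot: [3.142, 0.0, -3.081]
force: [-1.3, 0.4, 0.3]
grip_width: 0.0007
grip_force: 0.3
```

```bash
python3 -c "
from m import *
where();lever();stem()"
```

```text
t 13.4 fwd,left mm 12.8 -43.3 tipz 0.1224 rot [ 3.142  0.    -3.081] w 0.0006515453546037157 F [-1.3  0.4  0.3]
side 173 f [23.5 37.7 54.6] l [-62.  -54.4 -43.1] z [116.2 159.6]
stem 39 f 24.7 l -29.4 z 94.6
```

>>> step_arm --plan '[{"dx": -0.015,"dy": 0,"dz": 0,"rx": 0,"ry": 0,"rz": 0,"claw": 1},{"dx": -0.015,"dy": 0,"dz": 0,"rx": 0,"ry": 0,"rz": 0,"claw": 1},{"dx": 0,"dy": 0,"dz": 0,"rx": 0,"ry": 0,"rz": 0,"claw": 1}]'

```text
time_s: 13.85
ee_pos: [0.5164, -0.0333, 0.1395]
eef_rot: [-3.142, 0.0, -3.081]
force: [-0.5, 0.4, -0.9]
grip_width: 0.0006
grip_force: 0.3
```

>>> step_arm --plan '[{"dx": -0.01,"dy": 0,"dz": 0,"rx": 0,"ry": 0,"rz": 0,"claw": 1},{"dx": 0,"dy": 0,"dz": 0,"rx": 0,"ry": 0,"rz": 0,"claw": 1}]'

```text
time_s: 14.05
ee_pos: [0.5173, -0.0332, 0.1394]
eef_rot: [-3.142, -0.0, -3.081]
force: [-1.2, -0.5, -0.4]
grip_width: 0.0005
grip_force: 0.3
```

```bash
python3 -c "
from m import *
where();lever();stem()"
```

```text
t 14.05 fwd,left mm 16.7 -43.3 tipz 0.1224 rot [-3.142 -0.    -3.081] w 0.0004929301897304475 F [-1.2 -0.5 -0.4]
side 171 f [27.6 40.9 58.5] l [-61.  -52.8 -40.8] z [114.8 159.4]
stem 34 f 26.1 l -28.8 z 96.2
```

Not yet at the stop, as the force is still low. I'll continue in 1 mm rows.

>>> step_arm --plan '[{"dx": -0.01,"dy": 0,"dz": 0,"rx": 0,"ry": 0,"rz": 0,"claw": 1},{"dx": -0.01,"dy": 0,"dz": 0,"rx": 0,"ry": 0,"rz": 0,"claw": 1},{"dx": 0,"dy": 0,"dz": 0,"rx": 0,"ry": 0,"rz": 0,"claw": 1}]'

```text
time_s: 14.5
ee_pos: [0.519, -0.033, 0.1392]
eef_rot: [3.141, -0.001, -3.081]
force: [-3.3, 0.2, -0.9]
grip_width: 0.0001
grip_force: 1.3
```

>>> step_arm --plan '[{"dx": -0.01,"dy": 0,"dz": 0,"rx": 0,"ry": 0,"rz": 0,"claw": 1},{"dx": 0,"dy": 0,"dz": 0,"rx": 0,"ry": 0,"rz": 0,"claw": 1}]'

```text
time_s: 14.7
ee_pos: [0.5199, -0.033, 0.1392]
eef_rot: [3.141, -0.001, -3.081]
force: [-4.0, -0.3, -1.3]
grip_width: 0.0004
grip_force: 1.9
```

```bash
python3 -c "
from m import *
where();lever();stem()"
```

```text
t 14.7 fwd,left mm 19.3 -43.2 tipz 0.1222 rot [ 3.141e+00 -1.000e-03 -3.081e+00] w 0.00039514290771326503 F [-4.  -0.3 -1.3]
side 158 f [27.4 41.9 59.8] l [-60.8 -53.1 -41.3] z [114.7 158.5]
stem 37 f 27.7 l -29.8 z 96.3
```

>>> step_arm --plan '[{"dx": -0.015,"dy": 0,"dz": 0,"rx": 0,"ry": 0,"rz": 0,"claw": 1},{"dx": 0,"dy": 0,"dz": 0,"rx": 0,"ry": 0,"rz": 0,"claw": 1}]'

```text
time_s: 15.05
ee_pos: [0.5213, -0.0329, 0.1392]
eef_rot: [3.141, -0.001, -3.081]
force: [-6.9, 0.5, -1.3]
grip_width: 0.0006
grip_force: 2.8
```

```bash
python3 -c "
from m import *
where();lever();stem()"
```

```text
t 15.05 fwd,left mm 20.7 -43.3 tipz 0.1222 rot [ 3.141e+00 -1.000e-03 -3.081e+00] w 0.0005909797766004212 F [-6.9  0.5 -1.3]
side 155 f [29.  42.5 59.9] l [-60.6 -52.8 -41. ] z [114.6 158.3]
stem 37 f 28.4 l -29.4 z 95.6
```

The lever is home: force climbs and the grip no longer moves. I'll retreat straight back, then up.

>>> step_arm --plan '[{"dx": 0.05,"dy": 0,"dz": 0,"rx": 0,"ry": 0,"rz": 0,"claw": 1},{"dx": 0.2,"dy": 0,"dz": 0,"rx": 0,"ry": 0,"rz": 0,"claw": 1},{"dx": 0.3,"dy": 0,"dz": 0,"rx": 0,"ry": 0,"rz": 0,"claw": 1},{"dx": 0.3,"dy": 0,"dz": -0.2,"rx": 0,"ry": 0,"rz": 0,"claw": 1},{"dx": 0.3,"dy": 0,"dz": -0.3,"rx": 0,"ry": 0,"rz": 0,"claw": 1},{"dx": 0,"dy": 0,"dz": -0.3,"rx": 0,"ry": 0,"rz": 0,"claw": 1},{"dx": 0,"dy": 0,"dz": 0,"rx": 0,"ry": 0,"rz": 0,"claw": 1}]'

```text
time_s: 15.9
ee_pos: [0.4083, -0.0403, 0.2236]
eef_rot: [-3.139, 0.009, -3.081]
force: [-0.5, 0.8, 0.2]
grip_width: 0.0007
grip_force: 0.0
```

```bash
python3 -c "
from m import *
where();lever('f');stem()"
```

```text
t 15.9 fwd,left mm -92.6 -43.7 tipz 0.2066 rot [-3.139  0.009 -3.081] w 0.0007365325211096836 F [-0.5  0.8  0.2]
top 165 f [32.6 45.3 63.7] l [-59.4 -42.9 -25.5] z [129.4 164.5]
side 232 f [25.7 37.7 58.3] l [-60.5 -50.3 -33.3] z [114.7 158.4]
stem 38 f 27.2 l -29.4 z 95.0
```

View pics/f_side.png

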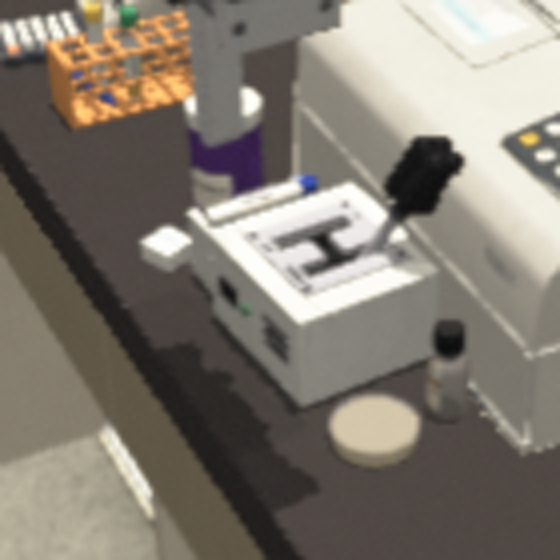

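The lever stands forward in the right-hand slot at about (425,175). The fingers are clear and the bystanders haven't moved.

```bash
python3 -c "
from station import hand_in
print(hand_in())"
```

```text
the job is handed in; nothing more can be done
None
```

I pushed the lever through the cross passage to the right, then forward to its stop in the third slot; after I backed the fingers off, the last picture showed it still there with nothing round the unit moved, and the job is handed in.

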